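# Fish a dropped brass stop out of the gap between two tool chests

### The arm

A 7-joint arm with a two-finger parallel gripper is mounted at the origin on the work surface. World frame = base frame: x ahead of the robot, y to its left, z up, the work surface at z = 0. Lengths are in m, angles in rad, forces in N, time in s.
With the tool pointing down it reaches from about 0.35 to 0.9 m from the base axis. Payload 8.1 kg.
Tool frame: the origin (TCP) lies midway between the tips of the shut fingers; the grasp point (between the pads) lies 19 mm behind it; z points along the fingers, x is the direction in which the jaws open and shut, and the axes are right-handed (so a half turn about z gives the same grasp; the last joint's range is limited). The gripper opens to 92 mm and grips with 3 to 60 N. Pads are 19 mm wide; open, the fingers measure 130 mm over their backs; the gripper's body (75 mm by 190 mm) begins 47 mm behind the grasp point.
Start: joints at [-1.315, 0.434, 0.025, 1.573, -0.012, 1.134, -0.075], TCP at [0.219, 0.585, 0.227] pointing down, gripper open.
Joint ranges: [-2.62, 2.62], [-0.44, 2.09], [-1.27, 1.32], [0.08, 2.57], [-1.32, 4.46], [0.12, 2], [-2.74, 2.74]. Speed limits (rad/s): [2.22, 2.22, 3.01, 3.01, 3.14, 3.14, 3.14].

### API

Orientations are given as a rotation vector (axis times angle).
In Python, from cell import arm gives the robot as it stands.
- The arm moves only by the tool jog_arm, never from a script. Its argument "commands" is a list of rows, each an object with "translation": the shift along the tool's x, y, z in mm, a list of three; "turn": the turn, a rotation vector about the tool's x, y, z in rad, a list of three. A call has 1 to 12 rows; each row is the pose to reach, as a shift and turn from the pose commanded when the call began, along the tool's axes at that moment; what a row does not reach only later rows make up. A row lasts 1/12 s, in which the tool goes at most 41.7 mm and 7.16 degrees, less where a joint would pass 70% of its speed; a pose out of reach is approached as far as the arm can. A call with a gripper value outside its range is refused whole. "claw" is the closure, from -1 (fully open) to 1 (shut), so that 0 is half open, set as the call begins (left out, the last holds). The fingers move at their own pace and stop on an object; "grip_force" is the grip in N (left out, the last holds). Time passes only in rows, so rows that repeat a pose let the fingers close. It gives the time, the measured TCP pose, the force and the opening at its end, in the units of the state.
- arm.observe(): the state, without advancing time (a new reading comes with each control period).
- arm.get_image(name): name is "scene" or "top" or "wrist"; returns the picture (384x512x3 uint8, blue, green, red); there is no depth.
- arm.camera_info(name): a dict with "vertical_fov" (degrees; the focal length in pixels is half the picture's height over the tangent of half this angle, whatever the lens; pixels are square), "cx", "cy" (the principal point, pixels), "eye" and "rotation" of the camera in the world. Camera axes: x right, y up, looking along -z (the intrinsics and any distortion apply to the point x, -y, -z); pixel columns grow to the right and rows downward; lengths in m; the calibration is good to about 2 mm. A picture is of the moment at which its call begins: read the wrist's pose just before it. camera_info takes no time and is no camera call; for the wrist camera it gives the pose at the moment of the call.
- arm.sign_off(): hands the job in, once; it reports no verdict.
Trained networks look in the newest picture that a camera, given by its name, has taken for a name from the list of things; names that differ only in an ending like _2 or _b are one class to them, and where a whole thing is asked for, a point or a joint stands for the part that bears it (a point fixed in the world has none). Each returns a list of dicts, best first, with "confidence" (0 to 1); they miss things now and then, are a little off and sometimes report something else, mostly with a low value. They report only what shows in the picture. A call takes as long as a camera call. They do not tell look-alikes from the thing itself.
- arm.trace(camera, query): "region" (384x512 bool, what is visible of it) and "box" ([left, top, width, height] in pixels, round what is visible of it).
- arm.landmark_of(camera, query): "at" ([column, row] in pixels: a listed point, or the origin of a listed thing).
The state is a dict: "clock": time; "joints": joint angles; "dq": joint speeds; "joint_efforts": joint torques, N m; "position": TCP position; "ee_rot": TCP orientation; "force": force on the tool from outside, world axes, zero at the start; "ft_torque": the same for the moment, N m; "width": opening from 0.0 (shut) to 1.0 (fully open).
Only numpy, scipy, OpenCV 4.12 (cv2) and the standard library are available. Lean on these libraries where they do the work, as an engineer would, in place of code of your own. Each camera call takes 0.05 s, during which the arm holds its last target. There are 200 camera calls.

### The job

A flat brass stop has fallen into the narrow gap between the two low drawer chests, under the clear sheet: with the wire hook from its stand reach in over it, feel lightly for the baseboard behind it with the toe, and draw it gently out of the front until it lies flat on the open baseboard in front, clear of the chests. Then hang the hook back in its stand as it was. Never press or knock hard with the hook, keep your fingers off the stop, and leave everything else alone.

Things in the scene. Friction and masses are not known exactly. Their poses are not given: they have to be found in the camera images.
- gap_mouth (a point): Point on the baseboard's upper face (6 mm above the bench) in the middle of the gap's front opening. Its x runs level into the gap, y left, z up. Inner walls at y = +17 and -17 mm: the gap is 34 mm wide, 180 mm long, open at both ends and its floor is the level baseboard. A fixed clear sheet covers it from x = 55 to 180 mm, underside 90 mm and top 96 mm above the board.
- chests: The two low drawer chests with the clear sheet (125 x 270 x 6 mm) on top, and a 6 mm grey baseboard below, all fixed; origin on the bench 6 mm below gap_mouth, same axes. The board runs 130 mm out in front (x = -130 to 180 mm, y = -100 to 100 mm there). Each chest: pale wood, 180 mm deep along x (front at x = 0), 130 mm wide, 90 mm high. The hook pressed on any of it with over 15 N marks it.
- stop_mid (a point): Centre of the dropped brass stop, a loose flat block 26 (its x) x 20 (its y) x 8 mm high, 29 to 50 g, lying flat on the baseboard in the gap, centre 75 to 100 mm behind the mouth, turned at most 0.2 rad from the gap. Its z is up. The hook must not press it with over 15 N.
- stop: The same brass stop; origin at the centre of its underside.
- hook: Wire hook, loose, 0.17 kg. Origin: centre of the underside of its 34 x 34 x 6 mm steel collar, from which a 6 mm thick shank runs straight down; z up along the handle, x the way the foot points. The shank is a stiff push fit and its setting is not known: the toe's lower edge is anywhere from 115 to 157 mm below the origin, so the depth must be felt.
- hook_grip (a point): Where to grip the hook: on the axis of its dark wooden handle, 40 mm above hook's origin. Axes as hook. The handle is 24 mm thick along x, 30 mm along y, and reaches from 34 mm below to 28 mm above this point. Grip firmly (60 N or more).
- hook_bend (a point): Bend at the shank's lower end, as it would be if the shank were fully out (it may sit up to 42 mm higher). From the bend a 6 mm foot runs 85 mm along the hook's +x to a flat toe, 18 mm wide (y) and 4 mm thick (x), pointing down 20 mm from the foot's centre line. The foot is springy: the toe gives about 1 mm for 3 N up or down.
- hang_place (a point): Where the hook hangs, 185 mm above the bench, on the upper face of the stand's fork: at start, and when hung back, the collar's underside is centred here, shank in the slot, foot along +x (within 0.15 rad). x points out of the slot's open end, z up. To free it raise the hook 10 mm and move it 45 mm or more along +x (the toe cannot pass up the slot); reverse to hang.
- stand: The fixed dark steel hook stand; origin on the bench below hang_place, same axes. Two level prongs 10 mm wide, 12 mm thick, from x = -34 to +30 mm, with a 14 mm slot between; a post 34 mm wide, 14 mm thick at x = -37 mm, as high as the prongs; base plate from x = -90 to +40 mm, 110 mm wide, 12 mm thick.
- baren: Bystander: round flat black rubbing pad, 112 mm across, 18 mm high, on the left chest. Origin at the centre of its underside. To be left where it is.
- bowl: Bystander: white bowl, 110 mm across, 60 mm high. Origin at the centre of its underside. To be left where it is.
- brush_a: Bystander: block brush 85 x 45 x 38 mm, pale wooden back, black bristles, between stand and chests. Origin at the centre of its underside. To be left where it is.
- brush_b: Bystander: block brush 85 x 45 x 38 mm, to the left in front of the chests. Origin at the centre of its underside. To be left where it is.
- cup: Bystander: small blue-glazed cup, 68 mm across, 55 mm high, to the right of the hook stand. Origin at the centre of its underside. To be left where it is.
- jar: Bystander: amber jar with black cap, 56 mm across, 75 mm high. Origin at the centre of its underside. To be left where it is.
Mind the look-alikes: they are no part of the job. Of the things like the hook, leave any that is purple; of the rest the larger one is meant.

How it is judged:
On the way, in this order (a step that is already met when the one before it is completed fails the run):
1. the hook has been taken off its stand (distance between hook and hang_place above 0.06 m), for 0.1 s.
2. the stop lies flat on the baseboard in front of the gap, clear of the chests (x of stop_mid in the frame of gap_mouth between -0.115 and -0.02 m and y of stop_mid in the frame of gap_mouth between -0.085 and 0.085 m and z of stop_mid in the frame of gap_mouth below 0.007 m and angle between stop_mid's own z axis and vertical below 0.12 rad), for 0.2 s.
At the end, for the whole second after the job is handed in: The stop rests flat on the baseboard (tilt under 0.12 rad), its centre 20 to 115 mm in front of the gap mouth and within 85 mm to either side; the hook hangs still in its fork: collar within 12 mm sideways of the hang place, -4 to +6 mm in height, upright within 0.12 rad (all of step 2 and horizontal distance between hook and hang_place below 0.012 m and z of hook in the frame of hang_place between -0.004 and 0.006 m and angle between hook's own z axis and vertical below 0.12 rad and linear speed of each of stop, hook below 0.02 m/s and contact force between hook and stop below 0.05 N); the robot touches nothing.
It fails at once if the hook presses on the chests, their baseboard or the stop with more than 15 N (contact force between hook and chests above 15 N or contact force between hook and stop above 15 N).
It fails at once if the fingers touch the stop (contact force between the fingers and stop above 0.3 N).
It fails at once if the robot knocks the chests hard (contact force between any of the arm, the fingers and chests above 15 N).
It fails at once if a bystander is displaced by more than 20 mm (distance of any of baren, bowl, brush_a, brush_b, cup, jar from where it was at the start of the episode above 0.02 m).
It also fails if it takes over 64 s, if anything falls off the work surface, if the arm or the gripper's body presses on something with over 40 N, if the wrist force passes 120 N, or if a joint passes its speed limit or range.

## Working session

There is one attempt and no reset: what is moved stays moved. The work goes in short steps, Python scripts to look and compute and a tool call to move; the robot and the scene stay as the last step left them, time stands still between calls to the robot, and variables do not carry over. Pictures are saved under pics/ and viewed, about 8 in all and at most 12, crops included, and the job is handed in when it is done.

Besides the shell and the picture viewer there is one more tool, called after "Emit:" as name(argument=value, ...), one argument or row to a line, values as JSON. jog_arm: Moves the arm, as the interface text tells. Its arguments: {"type":"object","properties":{"commands":{"type":"array","items":{"type":"object","properties":{"translation":{"type":"array","items":{"type":"number"}},"turn":{"type":"array","items":{"type":"number"}}}}},"claw":{"type":"number"},"grip_force":{"type":"number"}},"required":["commands"]}

```bash
mkdir -p pics; ls; python3 - <<'E'
from cell import arm
import cv2,numpy as np
s=arm.observe();print({k:np.round(v,3) for k,v in s.items()})
ims=[]
for c in("scene","top"):
    im=arm.get_image(c);i=arm.camera_info(c);print(c,i)
    for q in ["hook","hook_grip","hang_place","gap_mouth","stop_mid","stand","chests","hook_bend"]:
        try: print(c,q,[(np.round(d["at"],1).tolist(),round(d["confidence"],2)) for d in arm.landmark_of(c,q)])
        except Exception as e: print(c,q,e)
    cv2.imwrite(f"pics/{c}0.png",im)
E
```

```text
pics
{'clock': np.float64(0.0), 'joints': array([-1.315,  0.435,  0.025,  1.574, -0.012,  1.134, -0.075]), 'dq': array([ 0.002, -0.002,  0.001, -0.001,  0.001, -0.001,  0.001]), 'joint_efforts': array([-0.0000e+00, -6.6786e+01,  9.8500e-01, -3.1445e+01, -6.1000e-02,
        4.3000e-02,  0.0000e+00]), 'position': array([0.219, 0.585, 0.226]), 'ee_rot': array([ 2.581e+00,  1.789e+00, -2.000e-03]), 'force': array([ 0.724,  0.601, -0.368]), 'ft_torque': array([-0.034, -0.035, -0.003]), 'width': np.float64(1.001)}
scene {'vertical_fov': 47.226076144725006, 'cx': 255.30422056562497, 'cy': 188.3629720210372, 'eye': array([ 1.45623368, -0.57396162,  1.23901865]), 'rotation': array([0.70842083, 0.43379947, 1.02708664])}
scene hook [([197.9, 200.5], 0.87), ([100.8, 224.6], 0.68), ([186.1, 195.1], 0.44)]
scene hook_grip [([191.0, 196.5], 0.66), ([95.0, 224.2], 0.53), ([192.3, 191.1], 0.39), ([195.3, 203.4], 0.26)]
scene hang_place [([193.5, 205.0], 0.9)]
scene gap_mouth [([306.7, 217.5], 0.57)]
scene stop_mid []
scene stand [([199.3, 241.2], 0.83)]
scene chests [([308.2, 218.8], 0.57)]
scene hook_bend [([198.5, 232.9], 0.66), ([129.2, 230.2], 0.59), ([161.3, 191.0], 0.46)]
top {'vertical_fov': 46.025495292466644, 'cx': 259.5034755318038, 'cy': 197.17683151765024, 'eye': array([ 0.20430535, -0.09506724,  1.55078221]), 'rotation': array([ 0.15092151, -0.13728175, -1.5605786 ])}
top hook [([311.6, 264.8], 0.72), ([409.0, 265.2], 0.72), ([330.6, 189.5], 0.46)]
top hook_grip [([330.5, 185.7], 0.79), ([416.0, 270.2], 0.67), ([170.6, 144.3], 0.66), ([305.9, 261.6], 0.64)]
top hang_place [([325.1, 187.7], 0.72)]
top gap_mouth [([207.7, 175.9], 0.86)]
top stop_mid [([208.9, 175.0], 0.4)]
top stand [([318.9, 202.7], 0.98), ([148.4, 238.1], 0.53)]
top chests [([209.3, 174.4], 0.94), ([329.6, 190.2], 0.3)]
top hook_bend [([335.4, 286.5], 0.62), ([318.8, 203.1], 0.54), ([322.2, 200.0], 0.47), ([388.2, 245.3], 0.45)]
```

```bash
python3 - <<'E'
import cv2
for c,(x,y,w,h) in {"scene":(60,130,380,200),"top":(90,80,380,240)}.items():
    im=cv2.imread(f"pics/{c}0.png")
    cv2.imwrite(f"pics/{c}0z.png",cv2.resize(im[y:y+h,x:x+w],None,fx=2.1,fy=2.1,interpolation=cv2.INTER_CUBIC))
E
```

```text
(no output)
```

View pics/scene0z.png

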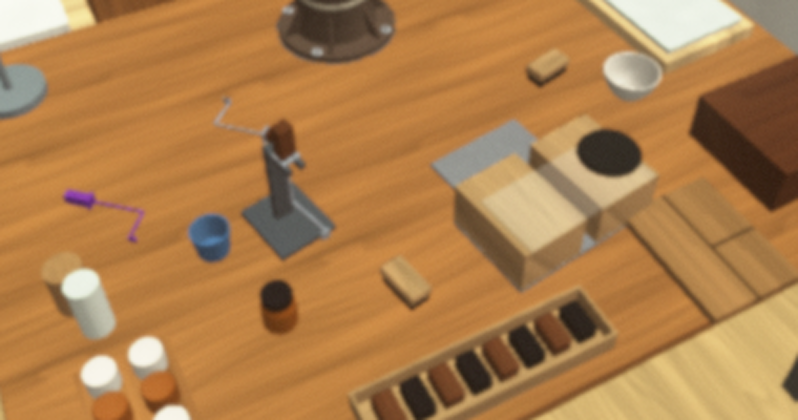

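View pics/top0z.png

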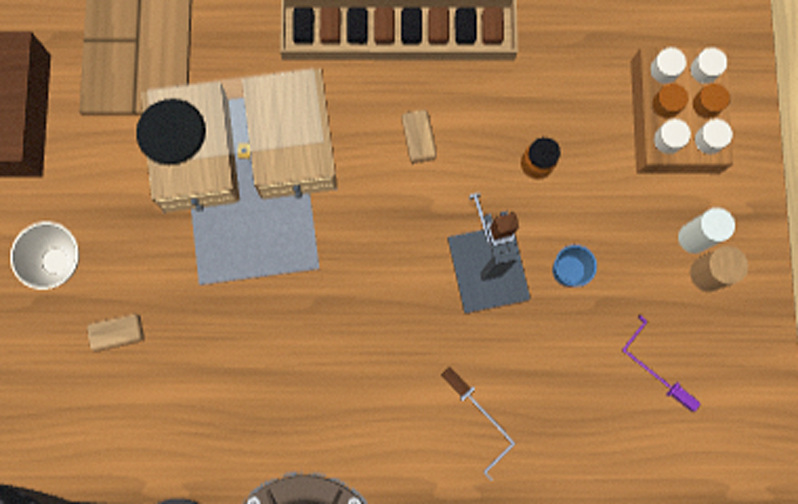

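Scene crop: the hook in its dark stand at about crop (280,150), the purple look-alike on the left, another brown hook lying behind, and the chests with baren on the right. Top crop: the stop is the yellow spot at (243,151), inside the gap. The gap mouth is near (247,199), and the stand fork is near (500,238) with its foot pointing up-left. A smaller brown hook lies at (480,420).

```bash
cat > h.py <<'E'
import numpy as np,cv2
from scipy.spatial.transform import Rotation as R
from scipy.optimize import least_squares
def cam(i):
    return 192/np.tan(np.radians(i["vertical_fov"]/2)),R.from_rotvec(i["rotation"]).as_matrix(),np.array(i["eye"]),i["cx"],i["cy"]
def proj(i,P):
    f,M,e,cx,cy=cam(i);c=(np.atleast_2d(P)-e)@M
    return np.c_[cx+f*c[:,0]/-c[:,2],cy-f*c[:,1]/-c[:,2]]
def ray(i,uv):
    f,M,e,cx,cy=cam(i);d=M@np.array([(uv[0]-cx)/f,-(uv[1]-cy)/f,-1]);return e,d/np.linalg.norm(d)
def atz(i,uv,z):
    e,d=ray(i,uv);return e+d*(z-e[2])/d[2]
def tri(obs):
    A=np.zeros((3,3));b=np.zeros(3);rs=[ray(*o) for o in obs]
    for e,d in rs:
        Q=np.eye(3)-np.outer(d,d);A+=Q;b+=Q@e
    p=np.linalg.solve(A,b);return p,[np.linalg.norm(np.cross(p-e,d)) for e,d in rs]
def w(p,x): # planar frame p=(x,y,yaw)-> world
    c,s=np.cos(p[2]),np.sin(p[2]);x=np.atleast_2d(x)
    return np.c_[p[0]+c*x[:,0]-s*x[:,1],p[1]+s*x[:,0]+c*x[:,1],x[:,2]]
def fit(obs,p0): # obs: (info,uv,local xyz)
    f=lambda p:np.ravel([proj(i,w(p,x))[0]-uv for i,uv,x in obs])
    r=least_squares(f,p0,loss="soft_l1");return r.x,f(r.x).reshape(-1,2)
E
python3 - <<'E'
from cell import arm
from h import *
T=arm.camera_info("top");S=arm.camera_info("scene")
print("hang tri",tri([(T,(325.1,187.7)),(S,(193.5,205.0))]), atz(T,(325.1,187.7),.185),atz(S,(193.5,205),.185))
print("gap",tri([(T,(207.7,175.9)),(S,(306.7,217.5))]),atz(T,(207.7,175.9),.006),atz(T,(208,174.8),.006))
print("stop",atz(T,(205.7,151.9),.01))
z=lambda u,v:(90+u/2.1,80+v/2.1)
zs=lambda u,v:(60+u/2.1,130+v/2.1)
g=atz(T,(208,174.8),.006)
obs=[(T,z(200,285),(-.13,.1,.006)),(T,z(319,268),(-.13,-.1,.006)),(T,z(322,69),(.18,-.147,.096)),(T,z(147,90),(.18,.147,.096)),(S,zs(433,166),(-.13,.1,.006)) if 0 else (T,z(247.5,199),(0,0,.006))]
p,r=fit(obs,[g[0],g[1],0]);print(p,np.round(r,1))
# stand base corners
g=atz(T,(318.9,202.7),0)
obs=[(T,z(448,237),(.04,.055,.012)),(T,z(468,313),(-.09,.055,.012)),(T,z(531,299),(-.09,-.055,.012))]
p,r=fit(obs,[g[0],g[1],0]);print("stand",p,np.round(r,1))
E
```

```text
hang tri (array([ 0.48581854, -0.29167312,  0.18627934]), [np.float64(0.007921040023995364), np.float64(0.007921040023995237)]) [ 0.48861461 -0.28432753  0.185     ] [ 0.48155573 -0.29866777  0.185     ]
gap (array([ 0.56832745,  0.10290011, -0.00189011]), [np.float64(0.0003325873436222772), np.float64(0.0003325873436222565)]) [0.56633109 0.10158913 0.006     ] [0.57029856 0.1006421  0.006     ]
stop [0.65243669 0.11052048 0.01      ]
[0.56887929 0.09553005 0.13106593] [[-0.6 -0.6]
 [ 0.2  0.3]
 [ 0.5 -0.4]
 [-2.4  0.1]
 [ 1.6  0.4]]
stand [ 0.47960455 -0.295039    0.22540462] [[-0.  -0.1]
 [-0.6  0.2]
 [ 0.7 -0.1]]
```

```bash
cat >> h.py <<'E'
def to(s,P,yaw=None):
    M=R.from_rotvec(s["ee_rot"]).as_matrix();d=M.T@(np.array(P)-s["position"])*1000
    y=np.arctan2(M[1,0],M[0,0]);print("shift",np.round(d,1),"yaw now",round(y,3),"turn z",None if yaw is None else round((y-yaw+np.pi)%(2*np.pi)-np.pi,3),"tilt",np.round(M[:2,2],4))
E
python3 - <<'E'
from cell import arm
from h import *
s=arm.observe();M=R.from_rotvec(s["ee_rot"]).as_matrix()
W=arm.camera_info("wrist");f,C,e,cx,cy=cam(W)
print("cam in tool",M.T@(e-s["position"]),"look in tool",-M.T@C[:,2],"up",M.T@C[:,1],f,cx,cy)
to(s,[.40,-.26,.36],.225)
to(s,[.48,-.295,.32],.225)
E
```

```text
cam in tool [ 0.00109026 -0.07440853 -0.1580274 ] look in tool [3.91532929e-04 2.72596516e-01 9.62128363e-01] up [ 1.74049888e-05 -9.62128438e-01  2.72596530e-01] 344.62993384207283 264.9300535000482 193.98260447844714
shift [-727.9  465.9 -133.3] yaw now 1.212 turn z 0.987 tilt [0.     0.0001]
shift [-732.6  553.1  -93.3] yaw now 1.212 turn z 0.987 tilt [0.     0.0001]
```

Emit:
jog_arm(
  commands=[
    {"translation": [-30,20,-40],"turn": [0,0,0.1]},
    {"translation": [-60,44,-80],"turn": [0,0,0.2]},
    {"translation": [-90,67,-113],"turn": [0,0,0.3]},
    {"translation": [-123,91,-113],"turn": [0,0,0.4]},
    {"translation": [-156,115,-113],"turn": [0,0,0.5]},
    {"translation": [-189,139,-113],"turn": [0,0,0.6]},
    {"translation": [-222,163,-113],"turn": [0,0,0.7]},
    {"translation": [-255,188,-113],"turn": [0,0,0.8]},
    {"translation": [-288,213,-113],"turn": [0,0,0.9]},
    {"translation": [-321,238,-113],"turn": [0,0,0.987]},
    {"translation": [-354,262,-113],"turn": [0,0,0.987]},
    {"translation": [-387,286,-113],"turn": [0,0,0.987]},
  ],
  claw=-1,
  grip_force=60,
)

```text
clock: 1.9
position: [0.3455, 0.1416, 0.3399]
ee_rot: [-3.121, -0.352, -0.001]
force: [1.9, 0.9, -0.0]
width: 1.0
```

```bash
python3 - <<'E'
from cell import arm
from h import *
s=arm.observe();print(s["clock"],s["position"]);to(s,[.46,-.255,.34],.225)
E
```

```text
1.9 [0.34551146 0.14156796 0.33994614]
shift [ 2.340e+01  4.121e+02 -4.000e-01] yaw now 0.224 turn z -0.001 tilt [0.0005 0.0011]
```

Emit:
jog_arm(
  commands=[
    {"translation": [3,41,0]},
    {"translation": [5,82,0]},
    {"translation": [7,123,0]},
    {"translation": [9,164,0]},
    {"translation": [11,205,0]},
    {"translation": [13,246,0]},
    {"translation": [16,287,0]},
    {"translation": [19,328,0]},
    {"translation": [21,369,0]},
    {"translation": [23,405,0]},
    {"translation": [23,405,0]},
    {"translation": [23,405,0]},
  ],
)

```text
schema error: expected keys translation, turn
```

```bash
python3 - <<'E'
from cell import arm
from h import *
s=arm.observe();W=arm.camera_info("wrist");im=arm.get_image("wrist");print(s["clock"],s["position"],s["force"])
cv2.imwrite("pics/w1.png",im)
for q in ["hook","hook_grip","hang_place","stand","hook_bend"]:
    for d in arm.landmark_of("wrist",q)[:3]: print(q,np.round(d["at"],1),round(d["confidence"],2))
P=proj(W,w([.482,-.293,.225],[[0,0,.185],[0,0,.225],[.04,.055,.012],[-.09,.055,.012],[.1,0,.185]]));print(np.round(P))
E
```

```text
1.9 [0.34551146 0.14156796 0.33994614] [ 1.854955    0.86263215 -0.03551942]
hook [403.3 211. ] 0.65
stand [295.1  27.2] 0.48
[[293. 522.]
 [296. 563.]
 [309. 381.]
 [234. 381.]
 [371. 522.]]
```

View pics/w1.png

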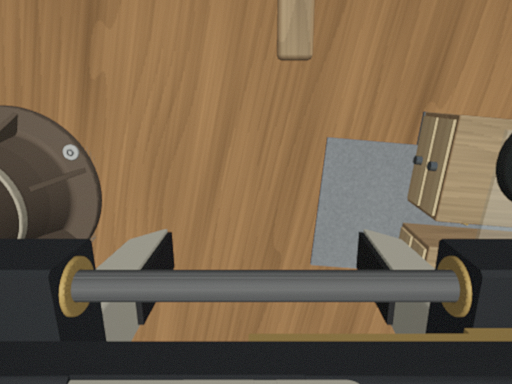

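The wrist view shows the board front and left chest at right. Nothing useful for the stand yet, because the move was refused for want of "turn".

Emit:
jog_arm(
  commands=[
    {"translation": [3,41,0],"turn": [0,0,0]},
    {"translation": [5,82,0],"turn": [0,0,0]},
    {"translation": [7,123,0],"turn": [0,0,0]},
    {"translation": [9,164,0],"turn": [0,0,0]},
    {"translation": [11,205,0],"turn": [0,0,0]},
    {"translation": [13,246,0],"turn": [0,0,0]},
    {"translation": [14,287,0],"turn": [0,0,0]},
    {"translation": [14,328,0],"turn": [0,0,0]},
    {"translation": [14,369,0],"turn": [0,0,0]},
    {"translation": [14,410,0],"turn": [0,0,0]},
    {"translation": [14,450,0],"turn": [0,0,0]},
    {"translation": [14,450,0],"turn": [0,0,0]},
  ],
)

```text
clock: 3.2
position: [0.4586, -0.2998, 0.3386]
ee_rot: [3.118, 0.339, -0.006]
force: [-1.8, -0.3, 0.2]
width: 0.999
```

```bash
python3 - <<'E'
from cell import arm
from h import *
s=arm.observe();W=arm.camera_info("wrist");im=arm.get_image("wrist");print(s["clock"],s["position"],s["force"])
cv2.imwrite("pics/w2.png",im)
for q in ["hook","hook_grip","hang_place","stand","hook_bend"]:
    for d in arm.landmark_of("wrist",q)[:3]: print(q,np.round(d["at"],1),round(d["confidence"],2))
P=proj(W,w([.482,-.293,.225],[[0,0,.185],[0,0,.225],[.04,.055,.012],[-.09,.055,.012],[.1,0,.185]]));print(np.round(P))
E
```

```text
3.2 [ 0.45857886 -0.29979596  0.33856404] [-1.79415249 -0.33390978  0.24105622]
hook [121.4  85.7] 0.72
hook [293.  173.8] 0.7
hook_grip [138.3  73.3] 0.85
hook_grip [298.4 187.1] 0.65
hook_grip [244.3 228.4] 0.54
hook_bend [ 65.5 128.3] 0.75
hook_bend [285.1 148. ] 0.6
[[292. 178.]
 [296. 189.]
 [313. 109.]
 [218. 110.]
 [400. 177.]]
```

View pics/w2.png

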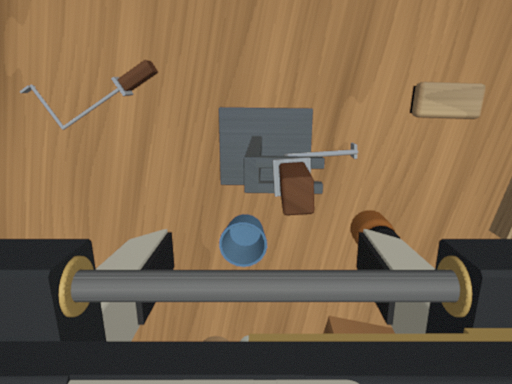

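The picture shows the base plate corners at (219,108), (312,108) and (220,185). The collar is around (292,177), the handle runs to (298,210), and the toe is near (354,151). All agree with my stand pose to about 1 px.

```bash
python3 - <<'E'
from cell import arm
from h import *
s=arm.observe();W=arm.camera_info("wrist")
p,r=fit([(W,(219,108),(-.09,.055,.012)),(W,(312,108),(.04,.055,.012)),(W,(220,185),(-.09,-.055,.012)),(W,(322,163),(.03,.017,.185)),(W,(322,188),(.03,-.017,.185)),(W,(292.5,177),(0,0,.19))],[.482,-.293,.225]);print(p,np.round(r,1))
for L in (.115,.125,.135,.145,.157):
    print(L,np.round(proj(W,w(p,[[.085,.009,.185-L+.01],[.085,-.009,.185-L+.01],[0,0,.185-L+.02]])).ravel()))
to(s,[*w(p,[0,0,.206])[0]],p[2])
E
```

```text
[ 0.48310212 -0.27958532  0.22026182] [[-1.7 -0.3]
 [ 0.3  0.6]
 [-0.5  0.7]
 [ 2.5 -5.5]
 [ 0.5  5.3]
 [-0.9 -0.4]]
0.115 [355. 150. 354. 164. 285. 158.]
0.125 [353. 149. 352. 163. 285. 157.]
0.135 [351. 147. 350. 161. 284. 155.]
0.145 [349. 146. 348. 160. 284. 154.]
0.157 [347. 145. 346. 158. 284. 152.]
shift [ 24.3  -4.4 133.6] yaw now 0.229 turn z 0.009 tilt [0.0002 0.0012]
```

```bash
python3 - <<'E'
import cv2
im=cv2.imread("pics/w2.png")[95:220,205:375]
cv2.imwrite("pics/w2z.png",cv2.resize(im,None,fx=4.6,fy=4.6,interpolation=cv2.INTER_CUBIC))
E
```

```text
(no output)
```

View pics/w2z.png

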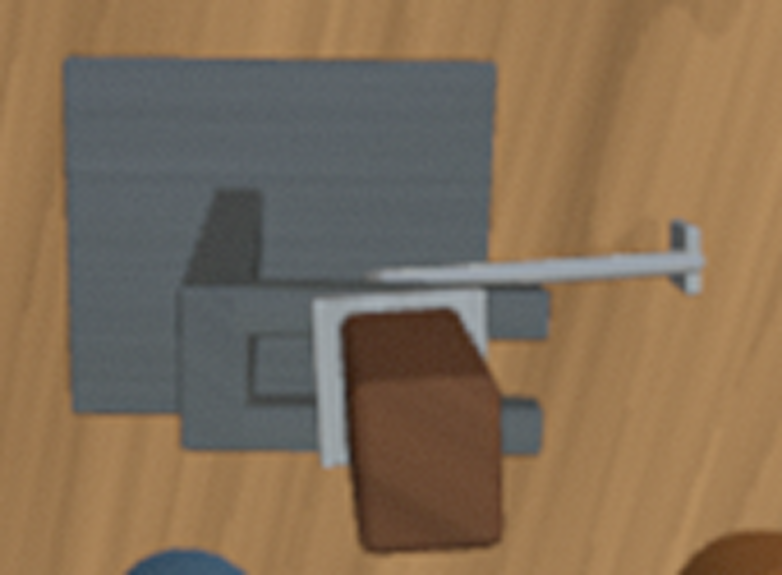

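The crop gives cleaner corners: the prong tips, post back edge, collar and handle top are all sharp. The hook is turned about 0.05 rad relative to the stand.

```bash
python3 - <<'E'
from cell import arm
from h import *
s=arm.observe();W=arm.camera_info("wrist")
z=lambda u,v:(205+u/4.6-.4,95+v/4.6-.4)
p,r=fit([(W,z(66,58),(-.09,.055,.012)),(W,z(496,62),(.04,.055,.012)),(W,z(74,412),(-.09,-.055,.012)),(W,z(549,288),(.03,.017,.185)),(W,z(542,455),(.03,-.017,.185)),(W,z(182,287),(-.044,.017,.185)),(W,z(182,450),(-.044,-.017,.185))],[.482,-.293,.225]);print("stand",p,np.round(r,1).tolist())
h,r=fit([(W,z(313,298),(-.017,.017,.191)),(W,z(487,289),(.017,.017,.191)),(W,z(326,467),(-.017,-.017,.191)),(W,z(360,380),(-.012,.015,.253)),(W,z(497,375),(.012,.015,.253)),(W,z(500,543),(.012,-.015,.253)),(W,z(366,552),(-.012,-.015,.253))],p);print("hook",h,np.round(r,1).tolist())
for L in (.115,.125,.135,.145,.157):
    print(L,np.round(proj(W,w(h,[[.085,.009,.185-L+.02],[.085,-.009,.185-L+.02],[.02,0,.185-L+.02]])).ravel(),1))
print("seen toe top ends",z(680,222),z(690,290),"foot",z(450,272))
to(s,[*w(h,[0,0,.206])[0]],h[2])
E
```

```text
stand [ 0.48333769 -0.27932858  0.2164598 ] [[-1.3, 0.1], [0.2, 0.5], [-1.2, 1.1], [0.9, 0.2], [0.3, -0.3], [-0.1, -0.6], [0.0, -0.2]]
hook [ 0.483691   -0.27946728  0.29259678] [[0.0, 0.2], [-0.0, -0.2], [-0.7, -0.3], [-1.3, -0.4], [1.9, -1.3], [2.2, 1.2], [-0.6, 1.1]]
0.115 [357.3 145.9 357.1 160.9 302.6 156.9]
0.125 [355.2 144.7 355.  159.4 301.7 155.5]
0.135 [353.1 143.7 353.  158.  300.9 154.2]
0.145 [351.2 142.6 351.1 156.7 300.1 152.9]
0.157 [348.9 141.4 348.9 155.2 299.2 151.5]
seen toe top ends (352.4260869565218, 142.8608695652174) (354.6, 157.64347826086956) foot (302.4260869565218, 153.73043478260868)
shift [ 24.9  -4.4 133.6] yaw now 0.229 turn z -0.064 tilt [0.0002 0.0012]
```

Emit:
jog_arm(
  commands=[
    {"translation": [25,-4,20],"turn": [0,0,-0.057]},
    {"translation": [25,-4,50],"turn": [0,0,-0.057]},
    {"translation": [25,-4,80],"turn": [0,0,-0.057]},
    {"translation": [25,-4,110],"turn": [0,0,-0.057]},
    {"translation": [25,-4,125],"turn": [0,0,-0.057]},
    {"translation": [25,-4,133],"turn": [0,0,-0.057]},
    {"translation": [25,-4,133],"turn": [0,0,-0.057]},
    {"translation": [25,-4,133],"turn": [0,0,-0.057]},
  ],
)

```text
clock: 4.17
position: [0.4836, -0.2816, 0.2076]
ee_rot: [3.11, 0.444, 0.002]
force: [0.1, -0.6, 0.6]
width: 1.003
```

Emit:
jog_arm(
  commands=[
    {"translation": [0,0,0],"turn": [0,0,0]},
    {"translation": [0,0,0],"turn": [0,0,0]},
    {"translation": [0,0,0],"turn": [0,0,0]},
    {"translation": [0,0,0],"turn": [0,0,0]},
    {"translation": [0,0,0],"turn": [0,0,0]},
    {"translation": [0,0,0],"turn": [0,0,0]},
  ],
  claw=0.8,
  grip_force=60,
)

```text
clock: 4.67
position: [0.4829, -0.2825, 0.2069]
ee_rot: [3.11, 0.441, 0.0]
force: [0.1, 0.0, -0.4]
width: 0.614
```

Emit:
jog_arm(
  commands=[
    {"translation": [0,0,0],"turn": [0,0,0]},
    {"translation": [0,0,0],"turn": [0,0,0]},
    {"translation": [0,0,0],"turn": [0,0,0]},
    {"translation": [0,0,0],"turn": [0,0,0]},
    {"translation": [0,0,0],"turn": [0,0,0]},
    {"translation": [0,0,0],"turn": [0,0,0]},
    {"translation": [0,0,0],"turn": [0,0,0]},
    {"translation": [0,0,0],"turn": [0,0,0]},
    {"translation": [0,0,0],"turn": [0,0,0]},
  ],
  claw=1,
  grip_force=60,
)

```text
clock: 5.42
position: [0.4829, -0.2823, 0.2066]
ee_rot: [-3.11, -0.441, 0.0]
force: [0.3, 0.3, -2.3]
width: 0.257
```

Emit:
jog_arm(
  commands=[
    {"translation": [0,0,-3],"turn": [0,0,0]},
    {"translation": [0,0,-7],"turn": [0,0,0]},
    {"translation": [0,0,-12],"turn": [0,0,0]},
    {"translation": [0,0,-12],"turn": [0,0,0]},
    {"translation": [0,0,-12],"turn": [0,0,0]},
  ],
)

```text
clock: 5.83
position: [0.4831, -0.2826, 0.2192]
ee_rot: [3.11, 0.441, 0.001]
force: [0.1, 0.1, -1.3]
width: 0.259
```

The grip width is 23.7 mm, which matches the 24 mm handle. Next I take the hook out along the slot, then raise it.

Emit:
jog_arm(
  commands=[
    {"translation": [10,1,0],"turn": [0,0,0]},
    {"translation": [22,1,0],"turn": [0,0,0]},
    {"translation": [34,2,0],"turn": [0,0,0]},
    {"translation": [46,3,0],"turn": [0,0,0]},
    {"translation": [58,4,0],"turn": [0,0,0]},
    {"translation": [68,4,0],"turn": [0,0,0]},
    {"translation": [70,4,-20],"turn": [0,0,0]},
    {"translation": [70,4,-50],"turn": [0,0,0]},
    {"translation": [70,4,-85],"turn": [0,0,0]},
    {"translation": [70,4,-120],"turn": [0,0,0]},
    {"translation": [70,4,-140],"turn": [0,0,0]},
    {"translation": [70,4,-140],"turn": [0,0,0]},
  ],
)

```text
clock: 6.83
position: [0.553, -0.2682, 0.3635]
ee_rot: [3.106, 0.441, 0.009]
force: [-0.3, -0.3, -1.3]
width: 0.261
```

```bash
python3 - <<'E'
from cell import arm
from h import *
s=arm.observe();print(s["clock"],s["position"],s["force"],s["width"]);to(s,[.47,-.03,.36],.131)
E
```

```text
6.8333 [ 0.55299489 -0.2682205   0.36347854] [-0.29377699 -0.27804812 -1.25117737] 0.2606323405958227
shift [ -13.5 -251.9    2.2] yaw now 0.282 turn z 0.151 tilt [ 0.006  -0.0033]
```

Emit:
jog_arm(
  commands=[
    {"translation": [-2,-20,0],"turn": [0,0,0.03]},
    {"translation": [-4,-50,0],"turn": [0,0,0.06]},
    {"translation": [-6,-85,0],"turn": [0,0,0.09]},
    {"translation": [-8,-120,0],"turn": [0,0,0.12]},
    {"translation": [-10,-155,0],"turn": [0,0,0.15]},
    {"translation": [-12,-190,0],"turn": [0,0,0.151]},
    {"translation": [-13,-220,0],"turn": [0,0,0.151]},
    {"translation": [-13,-242,0],"turn": [0,0,0.151]},
    {"translation": [-13,-252,0],"turn": [0,0,0.151]},
    {"translation": [-13,-252,0],"turn": [0,0,0.151]},
    {"translation": [-13,-252,0],"turn": [0,0,0.151]},
  ],
)

```text
clock: 7.75
position: [0.4687, -0.0277, 0.3585]
ee_rot: [-3.135, -0.209, 0.0]
force: [0.0, 0.6, -2.4]
width: 0.259
```

```bash
python3 - <<'E'
from cell import arm
from h import *
s=arm.observe();W=arm.camera_info("wrist");im=arm.get_image("wrist");print(s["clock"],s["position"],s["force"],s["ee_rot"])
cv2.imwrite("pics/w3.png",cv2.resize(im[:260],None,fx=1.56,fy=1.56,interpolation=cv2.INTER_CUBIC))
for q in ["gap_mouth","stop_mid","hook_bend","chests","hook"]:
    for d in arm.landmark_of("wrist",q)[:3]: print(q,np.round(d["at"],1),round(d["confidence"],2))
print(np.round(proj(W,w([.569,.0955,.131],[[0,0,.006],[0,.017,.096],[0,-.017,.096],[-.13,.1,.006],[-.13,-.1,.006],[.09,0,.014],[.055,.017,.102]]))))
E
```

```text
7.75 [ 0.46870687 -0.02768191  0.358506  ] [ 0.04255048  0.57640197 -2.40755053] [-3.13455356e+00 -2.08626534e-01  1.87899226e-04]
gap_mouth [350.2  65. ] 0.92
stop_mid [411.2  64.7] 0.81
chests [348.1  69.3] 0.9
hook [408.4  66.8] 0.38
[[348.  71.]
 [367.  50.]
 [365.  81.]
 [255.  -9.]
 [255. 143.]
 [415.  71.]
 [418.  49.]]
```

View pics/w3.png

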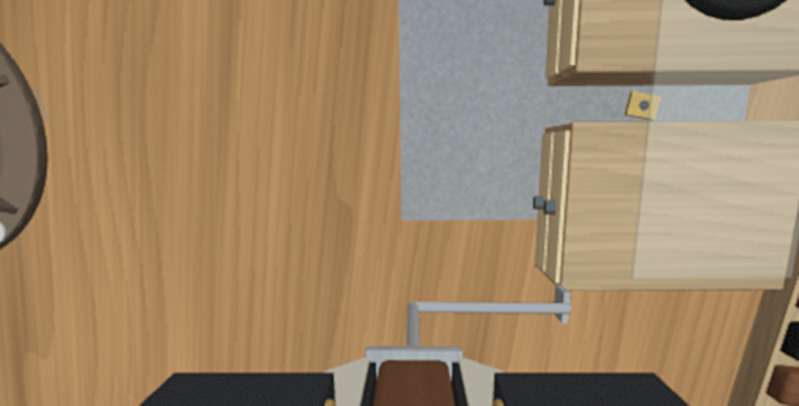

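Picture: the stop is in the gap with its centre at zoom (644,105), turned slightly. The board's front right corner is (402,219), the gap-side top corners of the chests are (577,72) and (573,124), and the hook's bend is (413,307) with the toe at (565,306).

```bash
python3 - <<'E'
from cell import arm
from h import *
s=arm.observe();W=arm.camera_info("wrist")
z=lambda u,v:((u+.5)/1.56-.5,(v+.5)/1.56-.5)
pts=[((402,219),(-.13,-.1,.006)),((577,72),(0,.017,.096)),((573,124),(0,-.017,.096)),((549,82),(0,.017,.006)),((545,130),(0,-.017,.006)),((567,288),(0,-.147,.096)),((783,289),(.18,-.147,.096)),((634,278),(.055,-.135,.102)),((784,279),(.18,-.135,.102))]
g,r=fit([(W,z(*u),x) for u,x in pts],[.569,.0955,.131]);print("gap",g,np.round(r,1).tolist())
c=np.array([atz(W,z(*u),.014) for u in((632,91),(660,95),(656,119),(627,114),(644,105))])
l=w([0,0,-g[2]],c-[g[0],g[1],0]);print("stop in gap",np.round(l*1000,1).tolist())
th=np.arctan2(s["ee_rot"][1],s["ee_rot"][0]);M=R.from_rotvec(s["ee_rot"]).as_matrix();yaw=np.arctan2(M[1,0],M[0,0]);print("yaw",yaw)
def f(q):
    L,dx,dy,ya=q
    return np.ravel(proj(W,w([s["position"][0]+dx,s["position"][1]+dy,yaw+ya],[[x,y,s["position"][2]-.021-L+.02] for x,y in((0,0),(.085,.009),(.085,-.009))]))-[z(413,307),z(565,290),z(566,321)])
r=least_squares(lambda q:np.r_[f(q),q[1:3]/.003,q[3]/.05],[.13,0,0,0]);print("L dx dy dyaw",r.x,np.round(f(r.x),1))
to(s,w(g,[-.12,0,.3])[0],g[2])
E
```

```text
gap [0.57166529 0.09752393 0.12995627] [[-0.1, 0.0], [0.2, -0.0], [0.4, -1.7], [-0.9, 2.7], [0.1, -2.2], [-4.0, 1.9], [0.4, 1.1], [-0.4, 0.1], [4.8, -0.7]]
stop in gap [[72.1, 12.1, 14.0], [97.0, 8.8, 14.0], [95.9, -11.1, 14.0], [69.8, -6.9, 14.0], [83.9, 0.6, 14.0]]
yaw 0.12876507953032418
L dx dy dyaw [ 1.26264869e-01 -1.20601356e-04 -7.89446947e-03  4.51087687e-03] [-0.6 -0.6  1.4 -0.2 -0.7  0. ]
shift [  -1.7 -112.5   58.6] yaw now 0.129 turn z -0.001 tilt [-0.0001 -0.0006]
```

Emit:
jog_arm(
  commands=[
    {"translation": [-2,-25,0],"turn": [0,0,0]},
    {"translation": [-2,-55,0],"turn": [0,0,0]},
    {"translation": [-2,-85,0],"turn": [0,0,15]},
    {"translation": [-2,-105,30],"turn": [0,0,0]},
  ],
)

```text
clock: 8.38
position: [0.4557, 0.0775, 0.3322]
ee_rot: [-3.135, -0.148, -0.011]
force: [1.5, 0.3, -1.2]
width: 0.259
```

I mistyped one row: a turn of 15 instead of 0. The row cap limited it to a brief 7° swing in free air, and the next row took it back. I'll check the pose before going on.

Emit:
jog_arm(
  commands=[
    {"translation": [0,0,0],"turn": [0,0,0]},
    {"translation": [0,0,0],"turn": [0,0,0]},
    {"translation": [0,0,0],"turn": [0,0,0]},
  ],
)

```text
clock: 8.63
position: [0.4533, 0.0745, 0.3288]
ee_rot: [3.134, 0.204, 0.0]
force: [0.4, -0.7, -1.1]
width: 0.26
```

```bash
python3 - <<'E'
from cell import arm
from h import *
s=arm.observe();print(s["clock"],s["position"],s["force"],s["width"]);to(s,w([0.5717,.0975,.130],[-.12,0,.198])[0],.130)
E
```

```text
8.6333 [0.45326767 0.07454789 0.32884459] [ 0.44908097 -0.72383511 -1.0547419 ] 0.25971399750325325
shift [  0.4  -7.5 130.8] yaw now 0.13 turn z 0.0 tilt [ 0.0001 -0.0009]
```

The pose is back to the right yaw and the grip is unchanged. Now down in front of the gap.

Emit:
jog_arm(
  commands=[
    {"translation": [0,-7,25],"turn": [0,0,0]},
    {"translation": [0,-7,55],"turn": [0,0,0]},
    {"translation": [0,-7,85],"turn": [0,0,0]},
    {"translation": [0,-7,110],"turn": [0,0,0]},
    {"translation": [0,-7,125],"turn": [0,0,0]},
    {"translation": [0,-7,130],"turn": [0,0,0]},
    {"translation": [0,-7,130],"turn": [0,0,0]},
    {"translation": [0,-7,130],"turn": [0,0,0]},
  ],
)

```text
clock: 9.3
position: [0.4531, 0.0817, 0.1998]
ee_rot: [3.135, 0.203, 0.002]
force: [0.6, -0.3, -2.0]
width: 0.257
```

```bash
python3 - <<'E'
from cell import arm
from h import *
s=arm.observe();W=arm.camera_info("wrist");im=arm.get_image("wrist");print(s["clock"],s["position"],s["force"],s["ee_rot"])
t=arm.get_image("top");sc=arm.get_image("scene")
cv2.imwrite("pics/raw4w.png",im);cv2.imwrite("pics/raw4t.png",t)
a=cv2.resize(im[60:250,220:512],(790,514),interpolation=cv2.INTER_CUBIC)
cv2.imwrite("pics/w4.png",a)
g=[.5717,.0975,.130]
print(np.round(proj(W,w(g,[[0,0,.006],[0,.017,.096],[0,-.017,.096],[0,.017,.006],[0,-.017,.006]])),1).tolist())
for L in(.12,.13,.14):print(L,np.round(proj(W,w([s["position"][0],s["position"][1],.13],[[x,y,s["position"][2]-.021-L+.02] for x,y in((0,0),(.085,.009),(.085,-.009))])),1).tolist())
E
```

```text
9.3 [0.45308006 0.08172028 0.19978981] [ 0.63612537 -0.30607328 -1.99779086] [3.13501378e+00 2.03159502e-01 2.32051109e-03]
[[379.9, 170.8], [419.1, 173.4], [414.0, 214.8], [381.4, 154.6], [378.4, 186.6]]
0.12 [[265.1, 189.3], [367.3, 178.7], [365.6, 199.5]]
0.13 [[265.1, 186.3], [364.0, 176.1], [362.4, 196.2]]
0.14 [[265.0, 183.5], [360.9, 173.6], [359.3, 193.1]]
```

View pics/w4.png

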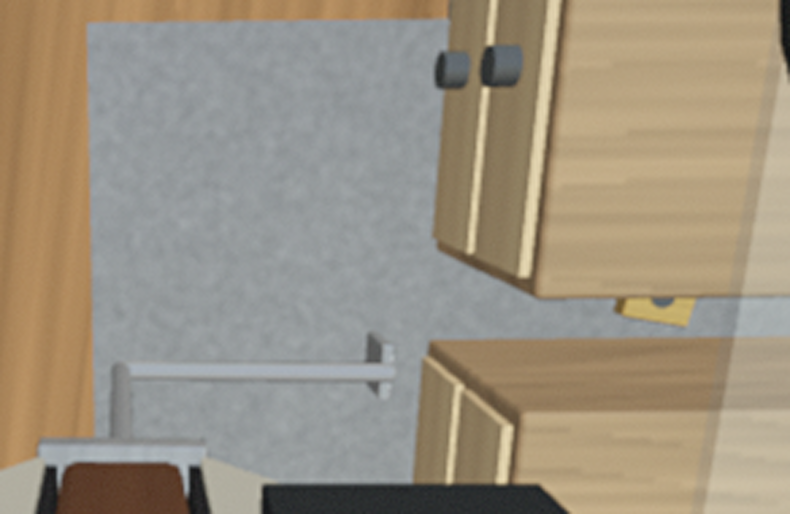

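Picture: the toe spans (380,333) to (380,398) and the bend is (122,370). The gap's floor corners at the front are (436,243) and (428,342), so the toe sits to the right of the gap's centreline. I'll refit the gap and the hook's offset, including roll.

```bash
python3 - <<'E'
from cell import arm
from h import *
s=arm.observe();W=arm.camera_info("wrist")
z=lambda u,v:(219.5+(u+.5)/2.705,59.5+(v+.5)/2.705)
g,r=fit([(W,z(*u),x) for u,x in [((436,243),(0,.017,.006)),((428,342),(0,-.017,.006)),((538,297),(0,.017,.096)),((520,411),(0,-.017,.096)),((88,24),(-.13,.1,.006))]],[.5717,.0975,.130]);print("gap",g,np.round(r,1).tolist())
p=s["position"];Y=s["ee_rot"];M=R.from_rotvec(Y).as_matrix();yaw=np.arctan2(M[1,0],M[0,0])
loc=lambda L:np.array([[-.017,.017,.006],[.017,.017,.006],[0,0,-L+.02],[.085,.009,-L+.02],[.085,-.009,-L+.015]])
uv=np.array([z(38,441),z(207,441),z(122,370),z(380,333),z(380,398)])
def f(q):
    L,dx,dy,ro,ya,pi=q
    return proj(W,(R.from_euler("ZYX",[yaw+ya,pi,ro]).as_matrix()@(loc(L)+[0,0,-.04]).T).T+[p[0]+dx,p[1]+dy,p[2]+.019])-uv
r=least_squares(lambda q:np.r_[f(q).ravel(),q[1:3]/.004,q[3]/.1,q[4]/.1,q[5]/.05],[.13,0,0,0,0,0])
print(np.round(r.x,4).tolist(),np.round(f(r.x),1).tolist())
c=atz(W,z(380,366),p[2]-.021-r.x[0]+.018);print("toe in gap",w([0,0,-g[2]],[c-[g[0],g[1],0]])*1000)
c=np.array([atz(W,z(*u),.014) for u in((617,312),(687,326))]);print("stop front/back right corners",np.round(w([0,0,-g[2]],c-[g[0],g[1],0])*1000))
E
```

```text
gap [0.57060573 0.10109721 0.1448772 ] [[-0.4, 2.5], [0.1, -2.0], [-0.4, 0.5], [1.7, -0.1], [-0.3, -0.5]]
[0.1332, 0.0008, -0.0061, -0.0272, 0.0121, 0.0014] [[-0.5, 0.2], [0.4, -0.6], [-0.0, 0.3], [1.4, 2.9], [-1.2, -3.0]]
toe in gap [[-34.53130348 -11.90769806  63.71177382]]
stop front/back right corners [[ 68.  -6.  14.]
 [ 95. -12.  14.]]
```

Emit:
jog_arm(
  commands=[
    {"translation": [0,-6,0],"turn": [0,0,0]},
    {"translation": [0,-12,0],"turn": [0,0,0]},
    {"translation": [5,-12,0],"turn": [0,0,0]},
    {"translation": [12,-12,0],"turn": [0,0,0]},
    {"translation": [18,-12,0],"turn": [0,0,0]},
    {"translation": [23,-12,0],"turn": [0,0,0]},
    {"translation": [28,-12,0],"turn": [0,0,0]},
    {"translation": [33,-12,0],"turn": [0,0,0]},
    {"translation": [38,-12,0],"turn": [0,0,0]},
    {"translation": [43,-12,0],"turn": [0,0,0]},
    {"translation": [48,-12,0],"turn": [0,0,0]},
    {"translation": [48,-12,0],"turn": [0,0,0]},
  ],
)

```text
clock: 10.45
position: [0.4991, 0.1007, 0.1988]
ee_rot: [3.135, 0.205, 0.001]
force: [-0.3, 0.6, -2.2]
width: 0.261
```

```bash
python3 - <<'E'
from cell import arm
from h import *
s=arm.observe();W=arm.camera_info("wrist");im=arm.get_image("wrist");print(s["clock"],s["position"],s["force"],s["ee_rot"])
cv2.imwrite("pics/w5.png",cv2.resize(im[60:250,220:512],(790,514),interpolation=cv2.INTER_CUBIC))
E
```

```text
10.45 [0.49910766 0.10070118 0.19876208] [-0.25340485  0.57260141 -2.17655701] [3.13453657e+00 2.05381120e-01 1.07688232e-03]
```

View pics/w5.png

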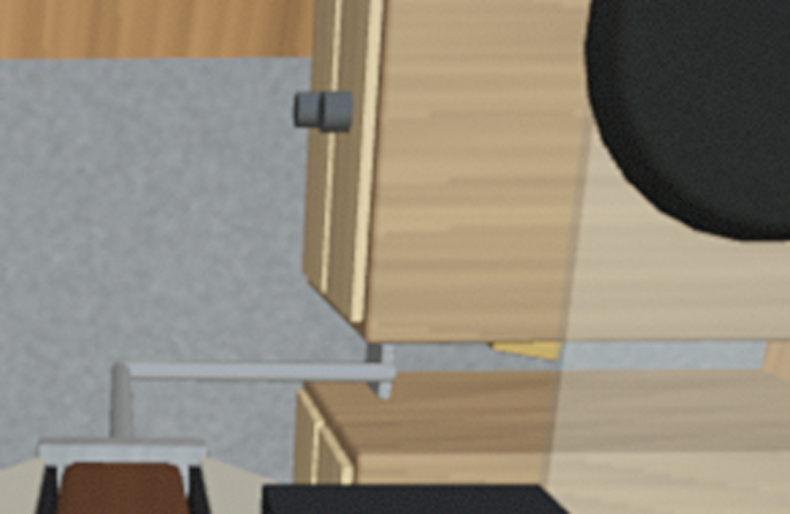

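The toe is now in the mouth and centred: toe rows 335–398, with the walls at that height at about rows 310 and 424. I'll go on in over the stop.

Emit:
jog_arm(
  commands=[
    {"translation": [8,0,0],"turn": [0,0,0]},
    {"translation": [18,0,0],"turn": [0,0,0]},
    {"translation": [28,0,0],"turn": [0,0,0]},
    {"translation": [38,0,0],"turn": [0,0,0]},
    {"translation": [48,0,0],"turn": [0,0,0]},
    {"translation": [58,-0.5,0],"turn": [0,0,0]},
    {"translation": [68,-0.5,0],"turn": [0,0,0]},
    {"translation": [78,-0.7,0],"turn": [0,0,0]},
    {"translation": [88,-1,0],"turn": [0,0,0]},
    {"translation": [96,-1,0],"turn": [0,0,0]},
    {"translation": [100,-1,0],"turn": [0,0,0]},
    {"translation": [100,-1,0],"turn": [0,0,0]},
  ],
)

```text
clock: 11.5
position: [0.598, 0.1146, 0.1986]
ee_rot: [3.134, 0.205, 0.0]
force: [-0.1, -0.8, -1.7]
width: 0.257
```

```bash
python3 - <<'E'
from cell import arm
from h import *
s=arm.observe();W=arm.camera_info("wrist");im=arm.get_image("wrist");print(s["clock"],s["position"],s["force"],s["ee_rot"],s["ft_torque"])
cv2.imwrite("pics/w6.png",cv2.resize(im[60:250,220:512],(790,514),interpolation=cv2.INTER_CUBIC))
t=arm.get_image("top");cv2.imwrite("pics/t6.png",cv2.resize(t[110:190,160:260],(800,640),interpolation=cv2.INTER_CUBIC)[:600])
E
```

```text
11.5 [0.59796871 0.11461817 0.19857096] [-0.06773765 -0.84472586 -1.67894958] [3.13434993e+00 2.05449767e-01 4.54956605e-04] [-0.08910038  0.10806759  0.03244518]
```

View pics/w6.png

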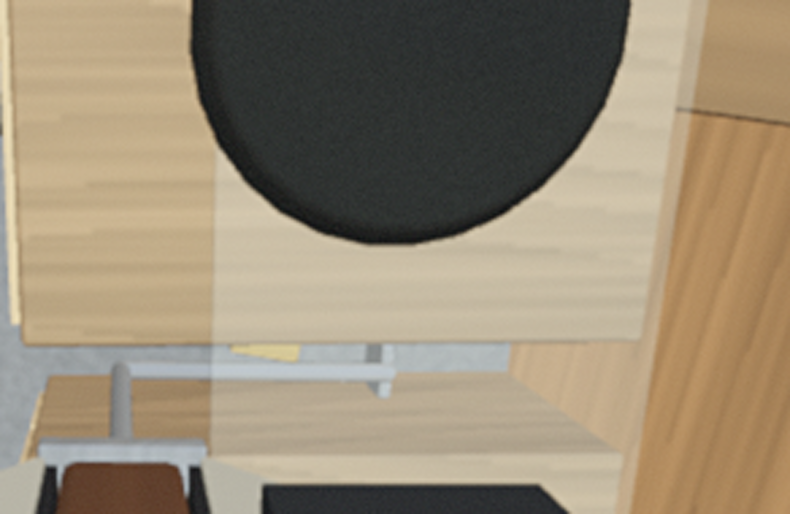

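The toe is behind the stop: toe at col 380, stop's rear corner at col 298, about 14 mm clear. I'll lower it in careful steps, reading the force each time.

Emit:
jog_arm(
  commands=[
    {"translation": [0,0,3],"turn": [0,0,0]},
    {"translation": [0,0,7],"turn": [0,0,0]},
    {"translation": [0,0,11],"turn": [0,0,0]},
    {"translation": [0,0,15],"turn": [0,0,0]},
    {"translation": [0,0,18],"turn": [0,0,0]},
    {"translation": [0,0,21],"turn": [0,0,0]},
    {"translation": [0,0,24],"turn": [0,0,0]},
    {"translation": [0,0,24],"turn": [0,0,0]},
    {"translation": [0,0,24],"turn": [0,0,0]},
  ],
)

```text
clock: 12.35
position: [0.597, 0.1146, 0.1746]
ee_rot: [3.135, 0.206, -0.0]
force: [-0.2, 0.3, -0.8]
width: 0.258
```

Emit:
jog_arm(
  commands=[
    {"translation": [0,0,1],"turn": [0,0,0]},
    {"translation": [0,0,2],"turn": [0,0,0]},
    {"translation": [0,0,3],"turn": [0,0,0]},
    {"translation": [0,0,3],"turn": [0,0,0]},
    {"translation": [0,0,3],"turn": [0,0,0]},
  ],
)

```text
clock: 12.77
position: [0.597, 0.1147, 0.1717]
ee_rot: [-3.135, -0.206, 0.0]
force: [0.3, -0.6, -1.4]
width: 0.26
```

Emit:
jog_arm(
  commands=[
    {"translation": [0,0,1],"turn": [0,0,0]},
    {"translation": [0,0,2],"turn": [0,0,0]},
    {"translation": [0,0,3],"turn": [0,0,0]},
    {"translation": [0,0,3],"turn": [0,0,0]},
    {"translation": [0,0,3],"turn": [0,0,0]},
  ],
)

```text
clock: 13.18
position: [0.597, 0.1147, 0.1686]
ee_rot: [3.135, 0.206, -0.0]
force: [0.3, -0.5, -1.6]
width: 0.258
```

Emit:
jog_arm(
  commands=[
    {"translation": [0,0,1],"turn": [0,0,0]},
    {"translation": [0,0,2],"turn": [0,0,0]},
    {"translation": [0,0,3],"turn": [0,0,0]},
    {"translation": [0,0,3],"turn": [0,0,0]},
  ],
)

```text
clock: 13.52
position: [0.597, 0.1147, 0.1655]
ee_rot: [3.135, 0.206, -0.0]
force: [0.4, -0.6, -1.1]
width: 0.256
```

Emit:
jog_arm(
  commands=[
    {"translation": [0,0,1],"turn": [0,0,0]},
    {"translation": [0,0,2],"turn": [0,0,0]},
    {"translation": [0,0,2],"turn": [0,0,0]},
    {"translation": [0,0,2],"turn": [0,0,0]},
  ],
)

```text
clock: 13.85
position: [0.597, 0.1146, 0.1636]
ee_rot: [3.135, 0.205, -0.0]
force: [-0.2, -0.2, -2.5]
width: 0.262
```

Emit:
jog_arm(
  commands=[
    {"translation": [0,0,1],"turn": [0,0,0]},
    {"translation": [0,0,2],"turn": [0,0,0]},
    {"translation": [0,0,2],"turn": [0,0,0]},
  ],
)

```text
clock: 14.1
position: [0.597, 0.1147, 0.1615]
ee_rot: [-3.135, -0.205, 0.0]
force: [-0.4, 0.1, -1.6]
width: 0.255
```

```bash
python3 - <<'E'
from cell import arm
s=arm.observe();print(s["clock"],s["position"],s["force"],s["ft_torque"])
E
```

```text
14.1 [0.59697511 0.11467732 0.16150242] [-0.38521621  0.12536155 -1.59257822] [0.00678935 0.06474537 0.07689557]
```

Emit:
jog_arm(
  commands=[
    {"translation": [0,0,1],"turn": [0,0,0]},
    {"translation": [0,0,2],"turn": [0,0,0]},
    {"translation": [0,0,2],"turn": [0,0,0]},
  ],
)

```text
clock: 14.35
position: [0.597, 0.1146, 0.1595]
ee_rot: [3.135, 0.205, -0.0]
force: [-0.0, -0.5, -1.6]
width: 0.258
```

```bash
python3 - <<'E'
from cell import arm
s=arm.observe();print(s["clock"],s["position"],s["force"],s["ft_torque"])
E
```

```text
14.35 [0.59697691 0.11464701 0.15951282] [-0.01434467 -0.53799961 -1.57639557] [-0.06475487  0.05506503 -0.04040562]
```

Emit:
jog_arm(
  commands=[
    {"translation": [0,0,1],"turn": [0,0,0]},
    {"translation": [0,0,2],"turn": [0,0,0]},
    {"translation": [0,0,2],"turn": [0,0,0]},
  ],
)

```text
clock: 14.6
position: [0.597, 0.1146, 0.1575]
ee_rot: [3.135, 0.205, -0.0]
force: [0.2, 0.6, -1.6]
width: 0.257
```

Emit:
jog_arm(
  commands=[
    {"translation": [0,0,1],"turn": [0,0,0]},
    {"translation": [0,0,1],"turn": [0,0,0]},
    {"translation": [0,0,1],"turn": [0,0,0]},
  ],
)

```text
clock: 14.85
position: [0.5971, 0.1147, 0.1567]
ee_rot: [3.135, 0.206, -0.0]
force: [0.5, -0.1, -0.8]
width: 0.259
```

Emit:
jog_arm(
  commands=[
    {"translation": [0,0,1],"turn": [0,0,0]},
    {"translation": [0,0,2],"turn": [0,0,0]},
    {"translation": [0,0,2],"turn": [0,0,0]},
  ],
)

```text
clock: 15.1
position: [0.597, 0.1147, 0.1545]
ee_rot: [3.135, 0.206, -0.0]
force: [-0.4, -0.2, -2.1]
width: 0.262
```

```bash
python3 - <<'E'
from cell import arm
s=arm.observe();print(s["clock"],s["position"],s["force"],s["ft_torque"])
E
```

```text
15.1 [0.59697294 0.11467297 0.15451635] [-0.449742   -0.1752733  -2.09732616] [-0.09342656  0.03542497 -0.04039535]
```

Emit:
jog_arm(
  commands=[
    {"translation": [0,0,1],"turn": [0,0,0]},
    {"translation": [0,0,2],"turn": [0,0,0]},
    {"translation": [0,0,2],"turn": [0,0,0]},
  ],
)

```text
clock: 15.35
position: [0.5969, 0.1146, 0.1528]
ee_rot: [-3.135, -0.205, 0.0]
force: [-2.1, 0.1, 2.8]
width: 0.255
```

```bash
python3 - <<'E'
from cell import arm
from h import *
s=arm.observe();W=arm.camera_info("wrist");im=arm.get_image("wrist");print(s["clock"],s["position"],s["force"],s["ft_torque"])
cv2.imwrite("pics/w7.png",cv2.resize(im[100:250,200:430],(797,520),interpolation=cv2.INTER_CUBIC))
E
```

```text
15.35 [0.59693281 0.11457256 0.15278298] [-2.13848675  0.0814798   2.7647318 ] [-0.08470413  0.44428064 -0.02184069]
```

View pics/w7.png

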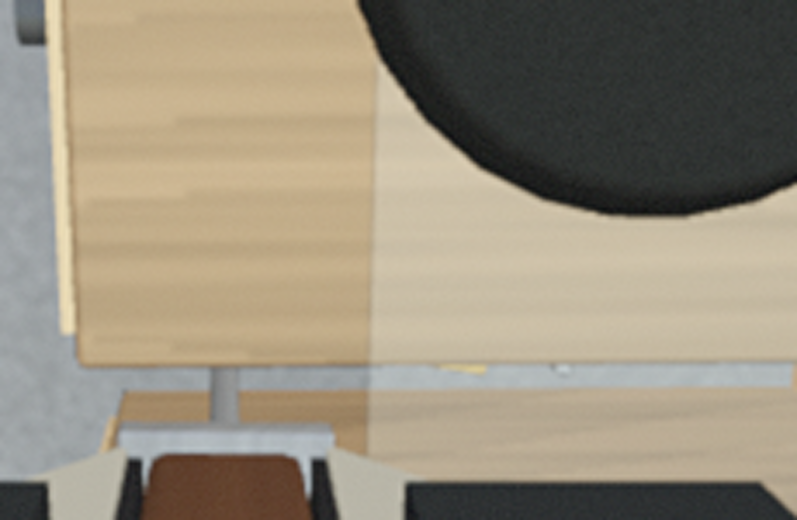

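The toe has met the floor: +4.4 N at TCP z 0.1525, so contact came at about 0.154 and the toe is 127 mm below the origin. The picture shows the toe (562,368) well behind the stop (485,368). I'll raise it 2.5 mm and draw gently.

Emit:
jog_arm(
  commands=[
    {"translation": [0,0,-1.5],"turn": [0,0,0]},
    {"translation": [0,0,-2.5],"turn": [0,0,0]},
    {"translation": [0,0,-2.5],"turn": [0,0,0]},
    {"translation": [-3,0,-2.5],"turn": [0,0,0]},
    {"translation": [-7,0,-2.5],"turn": [0,0,0]},
    {"translation": [-10,0,-2.5],"turn": [0,0,0]},
    {"translation": [-13,0,-2.5],"turn": [0,0,0]},
    {"translation": [-16,0,-2.5],"turn": [0,0,0]},
    {"translation": [-19,0,-2.5],"turn": [0,0,0]},
    {"translation": [-22,0,-2.5],"turn": [0,0,0]},
    {"translation": [-25,0,-2.5],"turn": [0,0,0]},
  ],
)

```text
clock: 16.32
position: [0.572, 0.1113, 0.1553]
ee_rot: [-3.135, -0.205, -0.0]
force: [0.6, 0.2, -1.2]
width: 0.256
```

```bash
python3 - <<'E'
from cell import arm
s=arm.observe();print(s["clock"],s["position"],s["force"],s["ft_torque"])
E
```

```text
16.3167 [0.57200595 0.11134919 0.15526859] [ 0.57733861  0.21320286 -1.22718679] [-0.04963044 -0.06665817  0.01980291]
```

Emit:
jog_arm(
  commands=[
    {"translation": [-4,0,0],"turn": [0,0,0]},
    {"translation": [-9,0,0],"turn": [0,0,0]},
    {"translation": [-14,0,0],"turn": [0,0,0]},
    {"translation": [-19,0,0],"turn": [0,0,0]},
    {"translation": [-25,0,0],"turn": [0,0,0]},
    {"translation": [-31,0.5,0],"turn": [0,0,0]},
    {"translation": [-37,0.5,0],"turn": [0,0,0]},
    {"translation": [-43,0.5,0],"turn": [0,0,0]},
    {"translation": [-49,0.5,0],"turn": [0,0,0]},
    {"translation": [-55,0.5,0],"turn": [0,0,0]},
    {"translation": [-60,0.5,0],"turn": [0,0,0]},
    {"translation": [-64,0.5,0],"turn": [0,0,0]},
  ],
)

```text
clock: 17.32
position: [0.5082, 0.1025, 0.1552]
ee_rot: [-3.135, -0.205, 0.0]
force: [0.4, 0.0, -1.9]
width: 0.257
```

```bash
python3 - <<'E'
from cell import arm
from h import *
s=arm.observe();W=arm.camera_info("wrist");im=arm.get_image("wrist");print(s["clock"],s["position"],s["force"],s["ft_torque"])
m=cv2.inRange(cv2.cvtColor(im,cv2.COLOR_BGR2HSV),(20,110,120),(32,255,255));m[250:]=0
n,_,st,ce=cv2.connectedComponentsWithStats(m)
for k in range(1,n):
    if st[k,4]>15: print(st[k],ce[k])
E
```

```text
17.3167 [0.50824181 0.10249388 0.15524248] [ 0.41999007  0.04348773 -1.89367806] [-0.04500051  0.04647397  0.02462444]
[327 185  22   9 130] [336.26923077 188.83076923]
[327 201  28   6 128] [340.5625   203.828125]
```

The stop, a yellow patch at cols 327–355, is travelling right in front of the toe. I'll keep drawing.

Emit:
jog_arm(
  commands=[
    {"translation": [-5,0,0],"turn": [0,0,0]},
    {"translation": [-11,0,0],"turn": [0,0,0]},
    {"translation": [-17,0,0],"turn": [0,0,0]},
    {"translation": [-23,0,0],"turn": [0,0,0]},
    {"translation": [-29,0,0],"turn": [0,0,0]},
    {"translation": [-35,0,0],"turn": [0,0,0]},
    {"translation": [-41,0,0],"turn": [0,0,0]},
    {"translation": [-47,0,0],"turn": [0,0,0]},
    {"translation": [-53,0,0],"turn": [0,0,0]},
    {"translation": [-58,0,0],"turn": [0,0,0]},
    {"translation": [-62,0,0],"turn": [0,0,0]},
    {"translation": [-64,0,0],"turn": [0,0,0]},
  ],
)

```text
clock: 18.37
position: [0.4448, 0.0941, 0.1552]
ee_rot: [-3.135, -0.206, 0.0]
force: [-0.2, -0.9, -2.1]
width: 0.257
```

Emit:
jog_arm(
  commands=[
    {"translation": [0,0,0],"turn": [0,0,0]},
    {"translation": [3,0,0],"turn": [0,0,0]},
    {"translation": [4,0,-5],"turn": [0,0,0]},
    {"translation": [4,0,-15],"turn": [0,0,0]},
    {"translation": [4,0,-30],"turn": [0,0,0]},
    {"translation": [4,0,-50],"turn": [0,0,0]},
    {"translation": [4,0,-80],"turn": [0,0,0]},
    {"translation": [4,0,-115],"turn": [0,0,0]},
    {"translation": [4,0,-150],"turn": [0,0,0]},
    {"translation": [4,0,-180],"turn": [0,0,0]},
    {"translation": [4,0,-200],"turn": [0,0,0]},
    {"translation": [4,0,-200],"turn": [0,0,0]},
  ],
)

```text
clock: 19.37
position: [0.4517, 0.0944, 0.3597]
ee_rot: [-3.132, -0.204, -0.01]
force: [1.0, 0.8, -1.0]
width: 0.26
```

```bash
python3 - <<'E'
from cell import arm
from h import *
s=arm.observe();W=arm.camera_info("wrist");im=arm.get_image("wrist");print(s["clock"],s["position"],s["force"],s["width"])
cv2.imwrite("pics/w8.png",im[:260])
m=cv2.inRange(cv2.cvtColor(im,cv2.COLOR_BGR2HSV),(20,110,120),(32,255,255));m[250:]=0
n,_,st,ce=cv2.connectedComponentsWithStats(m)
for k in range(1,n):
    if st[k,4]>60:
        c=atz(W,ce[k],.014);print(st[k],ce[k],c,w([0,0,-.133],[c-[.571,.1,0]])*1000)
for d in arm.landmark_of("wrist","stop_mid"): c=atz(W,d["at"],.01);print(d["at"],d["confidence"],w([0,0,-.133],[c-[.571,.1,0]])*1000)
to(s,[.551,-.268,.355],.282)
E
```

```text
19.3667 [0.45169444 0.09437649 0.3597419 ] [ 1.0315523   0.78649051 -0.950689  ] 0.2603424953946752
[297 151  17  13 151] [305.0794702  157.37748344] [0.51361773 0.0916233  0.014     ] [[-57.98632374  -0.69335734  14.        ]]
shift [ 51.5 372.2   4. ] yaw now 0.13 turn z -0.152 tilt [0.0059 0.0036]
```

View pics/w8.png

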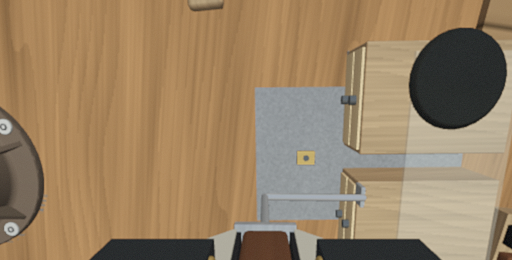

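The stop lies flat on the open board at (305,157), which is gap frame (-58, -1) mm, well clear. The hook sits in the grip as before. Now I take it back to the stand by reversing the way out.

Emit:
jog_arm(
  commands=[
    {"translation": [4,25,0],"turn": [0,0,0]},
    {"translation": [8,60,0],"turn": [0,0,0]},
    {"translation": [13,97,0],"turn": [0,0,-0.03]},
    {"translation": [18,134,0],"turn": [0,0,-0.06]},
    {"translation": [23,171,0],"turn": [0,0,-0.09]},
    {"translation": [28,208,0],"turn": [0,0,-0.12]},
    {"translation": [33,245,0],"turn": [0,0,-0.152]},
    {"translation": [38,280,0],"turn": [0,0,-0.152]},
    {"translation": [43,315,0],"turn": [0,0,-0.152]},
    {"translation": [48,345,0],"turn": [0,0,-0.152]},
    {"translation": [51,365,0],"turn": [0,0,-0.152]},
    {"translation": [52,372,0],"turn": [0,0,-0.152]},
  ],
)

```text
clock: 20.47
position: [0.5483, -0.2713, 0.3533]
ee_rot: [3.11, 0.434, -0.006]
force: [-1.0, 1.3, -2.3]
width: 0.26
```

Emit:
jog_arm(
  commands=[
    {"translation": [0,0,0],"turn": [0,0,0]},
    {"translation": [0,0,0],"turn": [0,0,0]},
  ],
)

```text
clock: 20.63
position: [0.549, -0.2669, 0.3541]
ee_rot: [-3.109, -0.441, 0.003]
force: [0.2, 0.6, -1.0]
width: 0.263
```

```bash
python3 - <<'E'
from cell import arm
from h import *
s=arm.observe();print(s["clock"],s["position"],s["force"],s["width"]);
c,n=np.cos(.217),np.sin(.217)
for a,z in((.07,.2195),(0,.2195)): to(s,[.483+a*c,-.2823+a*n,z],.282)
E
```

```text
20.6333 [ 0.54904152 -0.26689022  0.35407041] [ 0.19752575  0.61403686 -1.01075451] 0.2630911284798892
shift [  2.4   1.1 134.6] yaw now 0.282 turn z -0.0 tilt [-0.0021  0.0008]
shift [-67.5  -3.4 134.7] yaw now 0.282 turn z -0.0 tilt [-0.0021  0.0008]
```

Emit:
jog_arm(
  commands=[
    {"translation": [2,1,25],"turn": [0,0,0]},
    {"translation": [2,1,60],"turn": [0,0,0]},
    {"translation": [2,1,95],"turn": [0,0,0]},
    {"translation": [2,1,120],"turn": [0,0,0]},
    {"translation": [2,1,131],"turn": [0,0,0]},
    {"translation": [2,1,134],"turn": [0,0,0]},
    {"translation": [2,1,134],"turn": [0,0,0]},
    {"translation": [2,1,134],"turn": [0,0,0]},
  ],
)

```text
clock: 21.3
position: [0.5525, -0.2678, 0.2228]
ee_rot: [3.109, 0.444, 0.003]
force: [0.2, -0.7, -1.5]
width: 0.256
```

```bash
python3 - <<'E'
from cell import arm
from h import *
s=arm.observe();W=arm.camera_info("wrist");im=arm.get_image("wrist");print(s["clock"],s["position"],s["force"],s["width"]);
c,n=np.cos(.217),np.sin(.217)
for a,z in((.07,.2195),(0,.2195)): to(s,[.483+a*c,-.2823+a*n,z],.282)
cv2.imwrite("pics/w9.png",cv2.resize(im[90:260,130:400],(794,500),interpolation=cv2.INTER_CUBIC))
E
```

```text
21.3 [ 0.55250584 -0.26776198  0.22283934] [ 0.19162457 -0.67101955 -1.54168847] 0.2555388834016627
shift [-1.  -0.8  3.3] yaw now 0.284 turn z 0.002 tilt [ 0.0019 -0.0008]
shift [-70.8  -5.5   3.2] yaw now 0.284 turn z 0.002 tilt [ 0.0019 -0.0008]
```

View pics/w9.png

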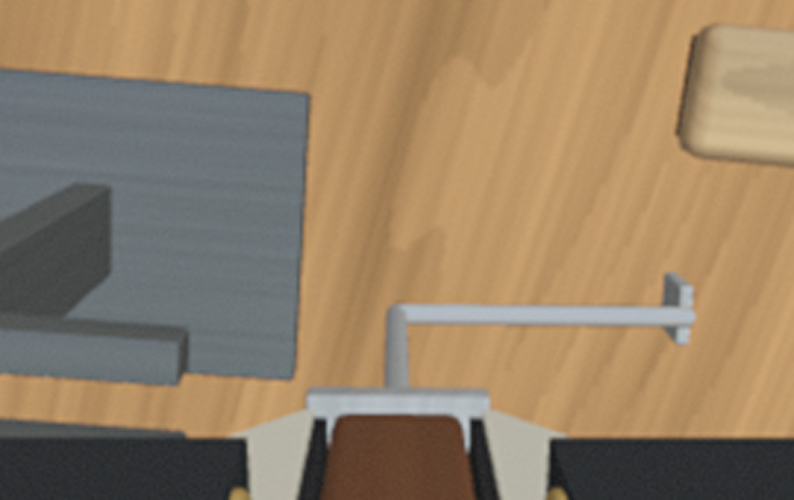

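The hook stands in front of the fork and in line: prong tip at (183,355), collar at (397,400). Sliding in.

Emit:
jog_arm(
  commands=[
    {"translation": [-8,-0.5,1],"turn": [0,0,0]},
    {"translation": [-16,-1,1],"turn": [0,0,0]},
    {"translation": [-24,-2,1],"turn": [0,0,0]},
    {"translation": [-32,-2.5,1],"turn": [0,0,0]},
    {"translation": [-40,-3,1],"turn": [0,0,0]},
    {"translation": [-48,-4,1],"turn": [0,0,0]},
    {"translation": [-56,-4.5,1],"turn": [0,0,0]},
    {"translation": [-63,-5,1],"turn": [0,0,0]},
    {"translation": [-68,-5.5,1],"turn": [0,0,0]},
    {"translation": [-71,-5.5,1],"turn": [0,0,0]},
    {"translation": [-71,-5.5,1],"turn": [0,0,0]},
  ],
)

```text
clock: 22.27
position: [0.4814, -0.2825, 0.2203]
ee_rot: [-3.11, -0.442, -0.0]
force: [-0.4, 0.4, -2.5]
width: 0.259
```

```bash
python3 - <<'E'
from cell import arm
from h import *
s=arm.observe();print(s["clock"],s["position"],s["force"],s["ft_torque"],s["width"]);to(s,[.483,-.2823,.2068],.282)
E
```

```text
22.2667 [ 0.4814427  -0.28250551  0.22031458] [-0.40128371  0.41478358 -2.48906427] [-0.02772412  0.03842098  0.02705681] 0.2588333266190683
shift [ 1.6  0.2 13.5] yaw now 0.282 turn z 0.0 tilt [0.0001 0.0002]
```

No contact on the way in, so I'm lowering until it seats.

Emit:
jog_arm(
  commands=[
    {"translation": [1.5,0,3],"turn": [0,0,0]},
    {"translation": [1.5,0,6],"turn": [0,0,0]},
    {"translation": [1.5,0,9],"turn": [0,0,0]},
    {"translation": [1.5,0,11],"turn": [0,0,0]},
    {"translation": [1.5,0,12.5],"turn": [0,0,0]},
    {"translation": [1.5,0,13.5],"turn": [0,0,0]},
    {"translation": [1.5,0,13.5],"turn": [0,0,0]},
    {"translation": [1.5,0,13.5],"turn": [0,0,0]},
  ],
)

```text
clock: 22.93
position: [0.4835, -0.2819, 0.2067]
ee_rot: [3.11, 0.443, 0.0]
force: [-0.1, -0.2, -1.3]
width: 0.255
```

```bash
python3 - <<'E'
from cell import arm
s=arm.observe();print(s["clock"],s["position"],s["force"],s["ft_torque"],s["width"])
E
```

```text
22.9333 [ 0.48349052 -0.28193392  0.20668092] [-0.13790298 -0.21546825 -1.30218071] [-0.11540611  0.01470667  0.00039263] 0.25465079299597104
```

Emit:
jog_arm(
  commands=[
    {"translation": [0,0,0.5],"turn": [0,0,0]},
    {"translation": [0,0,1],"turn": [0,0,0]},
    {"translation": [0,0,1],"turn": [0,0,0]},
  ],
)

```text
clock: 23.18
position: [0.4835, -0.282, 0.2065]
ee_rot: [-3.11, -0.443, -0.001]
force: [-4.3, 2.4, 8.8]
width: 0.26
```

```bash
python3 - <<'E'
from cell import arm
s=arm.observe();print(s["clock"],s["position"],s["force"],s["ft_torque"],s["width"])
E
```

```text
23.1833 [ 0.4835424  -0.28195247  0.20654993] [-4.30479599  2.42840737  8.78855584] [ 0.50634806  0.66477968 -0.04403096] 0.2601332610106188
```

It's seated. Opening the fingers.

Emit:
jog_arm(
  commands=[
    {"translation": [0,0,-0.7],"turn": [0,0,0]},
    {"translation": [0,0,-0.7],"turn": [0,0,0]},
    {"translation": [0,0,-0.7],"turn": [0,0,0]},
  ],
)

```text
clock: 23.43
position: [0.4836, -0.282, 0.2066]
ee_rot: [3.11, 0.443, 0.001]
force: [-1.4, 1.1, 3.1]
width: 0.262
```

Emit:
jog_arm(
  commands=[
    {"translation": [0,0,0],"turn": [0,0,0]},
    {"translation": [0,0,0],"turn": [0,0,0]},
    {"translation": [0,0,0],"turn": [0,0,0]},
    {"translation": [0,0,0],"turn": [0,0,0]},
    {"translation": [0,0,0],"turn": [0,0,0]},
    {"translation": [0,0,0],"turn": [0,0,0]},
    {"translation": [0,0,0],"turn": [0,0,0]},
    {"translation": [0,0,0],"turn": [0,0,0]},
  ],
  claw=-0.2,
)

```text
clock: 24.1
position: [0.4835, -0.2819, 0.2064]
ee_rot: [3.11, 0.443, 0.0]
force: [-0.1, -0.2, -0.5]
width: 0.602
```

Emit:
jog_arm(
  commands=[
    {"translation": [0,0,-5],"turn": [0,0,0]},
    {"translation": [0,0,-15],"turn": [0,0,0]},
    {"translation": [0,0,-35],"turn": [0,0,0]},
    {"translation": [0,0,-60],"turn": [0,0,0]},
    {"translation": [0,0,-90],"turn": [0,0,0]},
    {"translation": [-10,3,-115],"turn": [0,0,0]},
    {"translation": [-20,6,-130],"turn": [0,0,0]},
    {"translation": [-20,6,-130],"turn": [0,0,0]},
    {"translation": [-20,6,-130],"turn": [0,0,0]},
    {"translation": [-20,6,-130],"turn": [0,0,0]},
  ],
  claw=-1,
)

```text
clock: 24.93
position: [0.4662, -0.2925, 0.336]
ee_rot: [-3.109, -0.444, -0.0]
force: [0.2, 0.4, -0.8]
width: 0.999
```

```bash
python3 - <<'E'
from cell import arm
from h import *
s=arm.observe();W=arm.camera_info("wrist");im=arm.get_image("wrist");print(s["clock"],s["position"],s["force"],s["width"])
a=cv2.resize(im[95:225,205:375],(785,600),interpolation=cv2.INTER_CUBIC)
cv2.imwrite("pics/w10.png",a)
t=arm.get_image("top");T=arm.camera_info("top")
m=cv2.inRange(cv2.cvtColor(t,cv2.COLOR_BGR2HSV),(20,110,120),(32,255,255))
n,_,st,ce=cv2.connectedComponentsWithStats(m)
for k in range(1,n):
    if abs(ce[k][0]-208)<30 and 140<ce[k][1]<230: c=atz(T,ce[k],.014);print(st[k],c,w([0,0,-.133],[c-[.571,.1,0]])*1000)
for q in("hook","hang_place"):print(q,[(np.round(d["at"]),round(d["confidence"],2)) for d in arm.landmark_of("wrist",q)] )
E
```

```text
24.9333 [ 0.46617174 -0.2924872   0.3360255 ] [ 0.19455513  0.4479844  -0.77817595] 0.999220440032789
[208 187   6   7  34] [0.51428146 0.08947983 0.014     ] [[-57.61269177  -2.90591277  14.        ]]
hook [(array([286., 186.]), 0.93), (array([113.,  82.]), 0.89)]
hang_place [(array([276., 184.]), 0.79)]
```

The viewer limit is reached, so I'll check the hung hook numerically: where the handle and collar appear against where a properly hung hook would project.

```bash
python3 - <<'E'
from cell import arm
from h import *
W=arm.camera_info("wrist");im=arm.get_image("wrist");hp=[.4834,-.2794,.217]
print("hang proj",proj(W,w(hp,[0,0,.185])))
hsv=cv2.cvtColor(im,cv2.COLOR_BGR2HSV)
m=np.zeros(im.shape[:2],np.uint8);m[150:240,250:340]=cv2.inRange(hsv,(0,90,20),(14,255,130))[150:240,250:340]
k,_,st,ce=cv2.connectedComponentsWithStats(m);j=1+np.argmax(st[1:,4]);print("brown handle",st[j],ce[j])
for yaw in(.26,.285,.31):
    h=[hp[0],hp[1],yaw]
    P=proj(W,w(h,[[x,y,z] for x in(-.012,.012) for y in(-.015,.015) for z in(.191,.253)])).astype(np.float32)
    e=np.zeros(im.shape[:2],np.uint8);cv2.fillConvexPoly(e,cv2.convexHull(P).astype(int),1)
    b=cv2.boundingRect(e);mm=cv2.moments(e,True);print(yaw,b,mm["m00"],mm["m10"]/mm["m00"],mm["m01"]/mm["m00"])
s=arm.observe();print(s["clock"],s["width"],s["dq"].round(3))
E
```

```text
hang proj [[287.45152433 172.90984515]]
brown handle [ 274  172   36   53 1656] [290.51570048 198.5839372 ]
0.26 (273, 157, 38, 56) 1945.0 291.0318766066838 185.26632390745502
0.285 (274, 157, 37, 56) 1957.0 291.4573326520184 184.9085334695963
0.31 (274, 157, 36, 56) 1915.0 291.2757180156658 185.2078328981723
25.1833 1.0005902826362378 [ 0.001 -0.004  0.004 -0.004  0.     0.001  0.001]
```

The 13-row offset is explained. In the w2 fit I used a camera pose read after the arm had settled about 10 mm from where the picture was taken. That put my stand y 10 mm off, and the hook was gripped 8 mm off-centre as a result. The hang pose itself was returned by kinematics. As an independent check I'll move the arm clear and compare the fixed cameras with their starting pictures.

Emit:
jog_arm(
  commands=[
    {"translation": [-10,-35,-10],"turn": [0,0,0]},
    {"translation": [-20,-70,-20],"turn": [0,0,0]},
    {"translation": [-30,-105,-20],"turn": [0,0,0]},
    {"translation": [-40,-140,-20],"turn": [0,0,0]},
    {"translation": [-50,-175,-20],"turn": [0,0,0]},
    {"translation": [-60,-210,-20],"turn": [0,0,0]},
    {"translation": [-65,-230,-20],"turn": [0,0,0]},
    {"translation": [-65,-230,-20],"turn": [0,0,0]},
    {"translation": [-65,-230,-20],"turn": [0,0,0]},
  ],
)

```text
clock: 25.93
position: [0.3386, -0.0888, 0.3564]
ee_rot: [-3.108, -0.451, -0.002]
force: [0.2, -0.9, 0.8]
width: 1.001
```

```bash
python3 - <<'E'
from cell import arm
from h import *
for c,boxes in {"scene":{"handle":(184,182,18,26),"toe":(200,215,22,30)},"top":{"handle":(318,176,24,22),"toe":(310,168,14,14),"stand":(300,185,45,45)}}.items():
    a=cv2.imread(f"pics/{c}0.png");b=arm.get_image(c);i=arm.camera_info(c)
    for q in("hook","stop_mid"):print(c,q,[(np.round(d["at"],1).tolist(),round(d["confidence"],2)) for d in arm.landmark_of(c,q)])
    for n,(x,y,W,H) in boxes.items():
        r=cv2.matchTemplate(b[y-10:y+H+10,x-10:x+W+10],a[y:y+H,x:x+W],cv2.TM_CCOEFF_NORMED);_,v,_,l=cv2.minMaxLoc(r);print(c,n,"shift px",l[0]-10,l[1]-10,round(v,3))
    d=cv2.absdiff(a,b).max(2)>50;k,_,st,ce=cv2.connectedComponentsWithStats(d.astype(np.uint8));print([(s[:4].tolist(),int(s[4])) for s in st[1:] if s[4]>12])
s=arm.observe();print(s["clock"],s["position"],s["force"])
E
```

```text
scene hook [([198.6, 202.7], 0.86), ([101.8, 226.2], 0.61), ([185.6, 192.9], 0.59)]
scene stop_mid [([306.2, 218.2], 0.18)]
scene handle shift px 1 1 0.963
scene toe shift px 0 0 0.992
[([160, 0, 73, 81], 2574), ([233, 0, 8, 14], 70), ([210, 0, 64, 99], 1532), ([343, 0, 56, 88], 1854), ([376, 60, 16, 17], 143), ([373, 74, 7, 14], 65), ([194, 89, 7, 28], 86), ([234, 93, 24, 35], 459), ([216, 98, 8, 14], 60)]
top hook [([311.9, 265.7], 0.67), ([328.3, 188.6], 0.65), ([407.2, 263.7], 0.64)]
top stop_mid [([210.9, 191.3], 0.43)]
top handle shift px 0 -1 0.853
top toe shift px 0 -1 0.856
top stand shift px 0 0 0.91
[([203, 148, 6, 8], 39), ([313, 170, 6, 5], 15), ([231, 177, 88, 207], 9837), ([208, 187, 6, 8], 44), ([325, 187, 12, 10], 43), ([0, 254, 216, 130], 14325), ([255, 317, 9, 7], 40), ([210, 323, 28, 16], 112), ([255, 331, 6, 11], 27), ([250, 333, 6, 9], 17), ([214, 338, 9, 6], 23), ([262, 347, 9, 4], 22), ([224, 350, 15, 20], 137), ([205, 356, 14, 16], 78)]
26.2333 [ 0.339612   -0.09131193  0.35626007] [ 0.5893254   0.68527025 -0.83301708]
```

```bash
python3 -c "
from cell import arm
print(arm.sign_off())"
```

```text
the job is handed in; nothing more can be done
None
```

The stop is out on the open baseboard and the hook is back in its stand. I handed the job in at about 26 s of the 64 s allowed; no verdict came back.

I passed the hook's foot in over the stop and lowered it until the toe touched the baseboard at about 4 N. I then raised it 2.5 mm, drew the stop out of the front and hung the hook back up.

**Last checks:**
- **Stop:** about 58 mm in front of the gap mouth and within 3 mm of its centreline. The wrist and top cameras agree. It looked flat in the wrist picture taken after the draw.
- **Hook:** compared with the starting pictures, it shifted by at most 1 px in both fixed cameras, about 3–4 mm. Handle and toe moved alike, so there is no sign of tilt.
- **Gripper and surroundings:** the gripper is open and clear of everything. The picture comparison showed only the arm, the stop and the small hook shift as changed.

**What went wrong or disagreed:**
- **Stand position:** my close-up fit was about 10 mm off in y because I used a camera pose read after the picture was taken. The hook was therefore gripped about 8 mm off-centre. I saw the toe's offset in later pictures and corrected for it at the gap; at the stand I simply returned to the grasp pose.
- **Mistyped turn:** one move row had a turn of 15 instead of 0. It caused a brief swing of about 7° in free air and was undone in the next row.
- **Final hook check:** the picture viewer had reached its limit, so I checked the hung hook by numbers only and not by eye.

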